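Set the water feed valve two turns open

TASK

Set the bench water feed: turn the valve wheel clockwise until it is fully closed against its stop, then back it off (anticlockwise) exactly two full turns from the stop. Finish while still gripping the upright handle of the wheel between the fingers, keeping the wheel still at that setting; do not knock or move the tape roll, the tin or the cup standing around it.

Things in the scene. Friction and masses are not known exactly. Their poses are not given: they have to be found in the camera images.
- stand: The fixed water feed: a plywood base 110 x 280 x 18 mm (long side along its own y) screwed to the bench, with a 22 mm copper pipe along y whose axis is 55 mm above the bench, a brass stop valve in the middle and a round gauge (44 mm across, top 96 mm above the bench) on the pipe at y = -75 mm. Its place and yaw vary. Origin: centre of the base's underside, on the bench, straight below the wheel's axis; z up.
- hub (a point): Centre of the wheel's top, on the wheel's vertical axis, 143 mm above the bench. The wheel is level, grey, 116 mm across its round rim (rim bar 12 mm thick, its top 139 mm above the bench), with four spokes; it does not rise or sink as it turns.
- valve (a joint): Angle of the valve wheel in rad, counted over several turns: 0 is fully closed against the hard stop; it grows as the wheel is opened, anticlockwise seen from above; one turn is 6.283. The wheel opens up to five turns. At 0, and after every whole turn, the handle stands on the stand's -x side of the axis. At the start the valve is between 0.3 and 0.95 turns open. The wheel drags with about 0.18 N m (3.5 N at the handle) and stays where it is left.
- handle: The wheel's handle: an upright black plastic grip standing on the rim, 52 mm from the wheel's axis, 24 mm in diameter and 58 mm tall (straight between 8 and 52 mm, top at 199 mm above the bench). It revolves freely about its own upright axis, so that it can be held and led round in a circle without turning the hand. Origin: centre of its underside, 141 mm above the bench; z up.
- handle_mid (a point): Point on the handle's own axis at mid-height of its straight part, 171 mm above the bench; the place to hold it. Space around the handle above the wheel is free.
- tape: Bystander: roll of cream tape lying flat, 96 mm outside and 64 mm inside diameter, 24 mm tall. Origin: centre of its underside.
- tin: Bystander: standing tin, 74 mm in diameter, 95 mm tall. Origin: centre of its underside.
- cup: Bystander: standing brown earthenware cup, 72 mm across its rim, 85 mm tall. Origin: centre of its underside.

How it is judged:
By the outcome, as a careful person would: the job done as asked, in the order asked, and still so for the second after the job is handed in, while the arm keeps its last pose, push and grip.
It also fails if it takes over 58 s, if anything falls off the work surface, if the arm or the gripper's body presses on something with over 40 N, if the wrist force passes 120 N, or if a joint passes its speed limit or range.

ROBOT

A 6-joint arm with a two-finger parallel gripper is mounted at the origin on the work surface. World frame = base frame: x ahead of the robot, y to its left, z up, the work surface at z = 0. Lengths are in m, angles in rad, forces in N, time in s.
With the tool pointing down it reaches from about 0.3 to 0.875 m from the base axis. Payload 4.2 kg.
Tool frame: the origin (TCP) lies between the finger pads; the fingertips stand 17 mm ahead of it and the grasp point (between the pads) lies 2 mm behind it (bot.tip_extent is the z of the fingertips in the tool frame, in m); z points along the fingers, y is the direction in which the jaws open and shut (so a half turn about z gives the same grasp; the last joint's range is limited). The gripper opens to 85 mm and grips with 20 to 120 N. Pads are 22 mm wide; open, the fingers measure 114 mm over their backs; the gripper's body (76 mm by 85 mm) begins 54 mm behind the grasp point. The pads swing forward as they close: fully open they stand 13 mm farther back than shut.
Start: joints at [-1.349, 0.32, 1.565, -0, 1.257, -0.02], TCP at [0.138, -0.558, 0.248] pointing down, gripper open.
Joint ranges: [-3.11, 3.11], [-0.84, 2.01], [0.21, 2.61], [-1.34, 4.49], [0.05, 2.63], [-2.56, 2.56]. Speed limits (rad/s): [2.57, 2.57, 3.14, 3.14, 3.14, 3.14].

INTERFACE

Orientations are given as a unit quaternion [w, x, y, z].
In Python, from station import bot, vision, ticket gives the robot as it stands. The module is installed in compiled form; this text tells all that it offers.
- The arm moves only by the tool move_arm, never from a script. Its argument "moves" is a list that holds one entry, the list of rows, each a list of 7 numbers: the shift along the tool's x, y, z normalised to -1 to 1, where 1 is 15 cm, then the turn, a rotation vector about the tool's x, y, z normalised to -1 to 1, where 1 is 45 degrees, then the opening, from -1 (shut) to 1 (fully open). A call has 1 to 5 rows; each row is the pose to reach, as a shift and turn from the pose commanded when the call began, along the tool's axes at that moment; what a row does not reach only later rows make up. A row lasts 1/12 s, in which the tool goes at most 41.7 mm and 7.16 degrees, less where a joint would pass 70% of its speed; a pose out of reach is approached as far as the arm can. A call with a number of a shift or a turn outside -1 to 1 is refused whole. A call with a gripper value outside its range is refused whole. The fingers move at their own pace and stop on an object; "newtons" is the grip in N (left out, the last holds). Time passes only in rows, so rows that repeat a pose let the fingers close. It gives the time, the measured TCP pose, the force and the opening at its end, in the units of the state.
- bot.get_obs(): the state, without advancing time (a new reading comes with each control period).
- vision.snapshot(name): name is "scene" or "side" or "wrist"; returns the picture (384x512x3 uint8, red, green, blue); there is no depth.
- vision.get_calibration(name): a dict with "camera_matrix" (3x3 intrinsics, pixels), "world_to_cam" (4x4, takes a point from world to camera coordinates). Camera axes: x right, y up, looking along -z (the intrinsics and any distortion apply to the point x, -y, -z); pixel columns grow to the right and rows downward; lengths in m; the calibration is good to about 2 mm. The wrist camera is an equidistant fisheye: a pixel r from the principal point sees the ray r / f radians off the axis. A picture is of the moment at which its call begins: read the wrist's pose just before it. get_calibration takes no time and is no camera call; for the wrist camera it gives the pose at the moment of the call.
- ticket.close_job(): hands the job in, once; it reports no verdict.
The state is a dict: "time": time; "joints": joint angles; "joint_vel": joint speeds; "joint_torque": joint torques, N m; "ee_pos": TCP position; "eef_rot": TCP orientation; "ft_force": force on the tool from outside, world axes, zero at the start; "ft_torque": the same for the moment, N m; "gripper_width": finger opening in m.
Only numpy, scipy, OpenCV 4.12 (cv2) and the standard library are available. Lean on these libraries where they do the work, as an engineer would, in place of code of your own. Each camera call takes 0.05 s, during which the arm holds its last target.

## Working session

There is one attempt and no reset: what is moved stays moved. The work goes in short steps, Python scripts to look and compute and a tool call to move; the robot and the scene stay as the last step left them, time stands still between calls to the robot, and variables do not carry over. Pictures are saved under pics/ and viewed, and the job is handed in when it is done.

Besides the shell and the picture viewer there is one more tool, called after ">>>" by a JSON object that holds its "method" and its "body", one argument or row to a line. move_arm: Moves the arm, as the interface text tells. Its arguments: {"type":"object","properties":{"moves":{"type":"array"},"newtons":{"type":"number"}},"required":["moves"]}

```bash
mkdir -p pics; cat > h.py <<'E'
from station import bot,vision,ticket
import numpy as np,cv2
def snap(n,f):
    im=vision.snapshot(n); cv2.imwrite('pics/'+f,im[:,:,::-1]); return im
E
python3 - <<'E'
from h import *
o=bot.get_obs()
for k,v in o.items(): print(k,np.round(v,4))
print(bot.tip_extent)
for n in ['scene','side','wrist']:
    c=vision.get_calibration(n); print(n,{k:np.round(v,4).tolist() if not isinstance(v,str) else v for k,v in c.items()})
snap('scene','s0.png');snap('side','d0.png')
E
```

```text
time 0.0
joints [-1.349   0.3203  1.5657 -0.      1.2574 -0.02  ]
joint_vel [ 0.0014 -0.0005  0.0005 -0.0008  0.0012 -0.0027]
joint_torque [ 5.00000e-04 -4.15521e+01 -2.34162e+01  1.00000e-04  8.30000e-03
  0.00000e+00]
ee_pos [ 0.1376 -0.5578  0.2475]
eef_rot [-9.000e-04  9.927e-01  1.206e-01 -1.000e-04]
ft_force [ 0.1278 -0.1782 -0.9603]
ft_torque [ 0.0227 -0.01   -0.0447]
gripper_width 0.0853
0.017
scene {'camera_matrix': [[418.005, 0.0, 249.1478], [0.0, 418.005, 191.8782], [0.0, 0.0, 1.0]], 'world_to_cam': [[0.4481, 0.8938, 0.0179, -0.3466], [-0.5393, 0.2543, 0.8028, 0.1843], [0.713, -0.3693, 0.596, -1.4448], [0.0, 0.0, 0.0, 1.0]]}
side {'camera_matrix': [[477.3494, 0.0, 260.1191], [0.0, 477.3494, 197.5047], [0.0, 0.0, 1.0]], 'world_to_cam': [[-0.9322, -0.3614, 0.0196, 0.6006], [0.241, -0.5795, 0.7785, -0.1805], [-0.2699, 0.7305, 0.6273, -1.2542], [0.0, 0.0, 0.0, 1.0]]}
wrist {'camera_matrix': [[297.3186, 0.0, 257.4925], [0.0, 297.3186, 185.352], [0.0, 0.0, 1.0]], 'world_to_cam': [[0.2399, -0.9708, -0.0013, -0.5742], [0.9207, 0.2279, -0.3168, 0.0411], [0.3079, 0.0748, 0.9485, -0.3799], [0.0, 0.0, 0.0, 1.0]]}
```

View pics/s0.png

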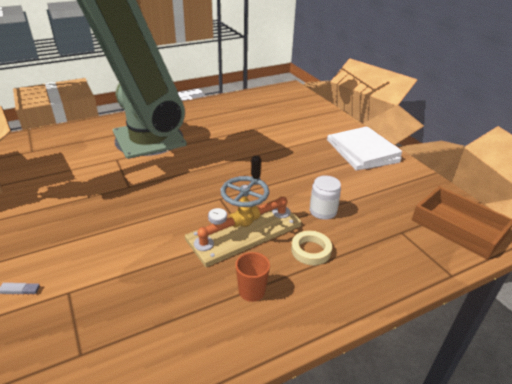

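View pics/d0.png

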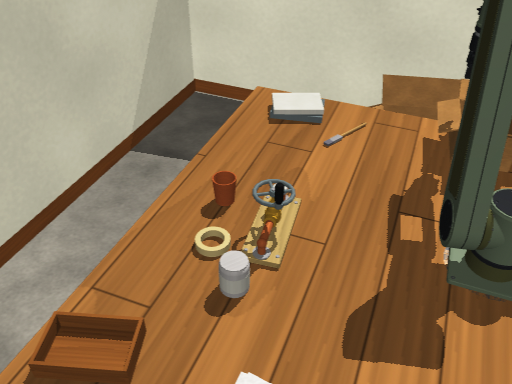

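```bash
python3 - <<'E'
import cv2
a=cv2.imread('pics/s0.png')[140:310,170:360]; cv2.imwrite('pics/s0c.png',cv2.resize(a,None,fx=4,fy=3.5,interpolation=2) if 0 else cv2.resize(a,None,fx=3.5,fy=3.5,interpolation=cv2.INTER_CUBIC))
a=cv2.imread('pics/d0.png')[160:310,190:320]; cv2.imwrite('pics/d0c.png',cv2.resize(a,None,fx=4,fy=4,interpolation=cv2.INTER_CUBIC))
E
```

```text
(no output)
```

View pics/s0c.png

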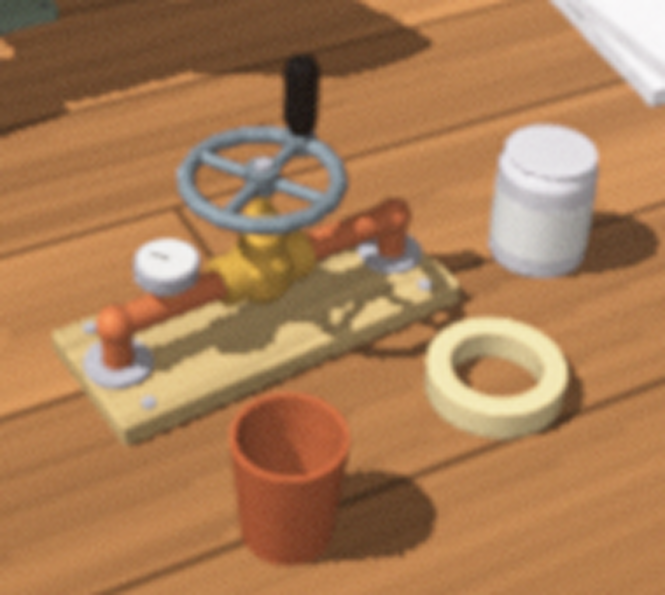

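View pics/d0c.png

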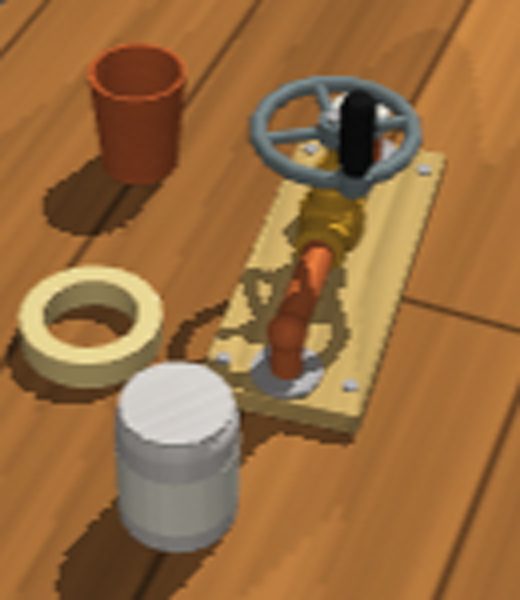

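```bash
cat >> h.py <<'E'
from scipy.optimize import least_squares
def proj(P,n,c=None):
    c=c or vision.get_calibration(n); K=np.array(c['camera_matrix']);T=np.array(c['world_to_cam'])
    P=np.atleast_2d(P); q=P@T[:3,:3].T+T[:3,3]; q=q*[1,-1,-1]
    if n=='wrist':
        r=np.linalg.norm(q[:,:2],axis=1); th=np.arctan2(r,q[:,2]); s=(th/r)[:,None]*q[:,:2]
    else: s=q[:,:2]/q[:,2:]
    return s*[K[0,0],K[1,1]]+[K[0,2],K[1,2]]
def toz(px,n,z,c=None):
    c=c or vision.get_calibration(n); K=np.array(c['camera_matrix']);T=np.array(c['world_to_cam'])
    s=(np.array(px,float)-[K[0,2],K[1,2]])/K[0,0]
    if n=='wrist':
        t=np.linalg.norm(s); d=np.r_[s*(np.sin(t)/t),np.cos(t)]
    else: d=np.r_[s,1.]
    d=T[:3,:3].T@(d*[1,-1,-1]); o=-T[:3,:3].T@T[:3,3]
    return o+d*(z-o[2])/d[2]
E
python3 - <<'E'
from h import *
S=lambda x,y:(x/3.5+170,y/3.5+140); D=lambda x,y:(x/4+190,y/4+160)
L=[('hub s',S(263,168),'scene',.143),('rimc s',S(262,180),'scene',.133),('htop s',S(301,62),'scene',.199),('hbase s',S(301,130),'scene',.143),('gauge',S(167,256),'scene',.096),
('cornL',S(52,338),'scene',.018),('cornF',S(127,432),'scene',.018),('cornR',S(463,288),'scene',.018),
('rimc d',D(336,132),'side',.133),('htop d',D(358,97),'side',.199),('hbase d',D(357,178),'side',.143),
('corn BR d',D(446,153),'side',.018),('corn FR d',D(356,425),'side',.018),('corn FL d',D(208,358),'side',.018),
('tin s',S(548,155),'scene',.095),('tin d',D(178,403),'side',.095),('cup s',S(290,437),'scene',.085),('cup d',D(138,77),'side',.085),('tape s',S(497,365),'scene',.024),('tape d',D(91,315),'side',.024)]
for n,p,c,z in L: print(n,np.round(toz(p,c,z),4)[:2])
E
```

```text
hub s [0.5777 0.0848]
rimc s [0.5775 0.0843]
htop s [0.5489 0.1266]
hbase s [0.5488 0.1284]
gauge [0.5823 0.0117]
cornL [ 0.5429 -0.0611]
cornF [ 0.6489 -0.0474]
cornR [0.6215 0.2288]
rimc d [0.5745 0.0856]
htop d [0.5477 0.127 ]
hbase d [0.5422 0.1368]
corn BR d [ 0.5351 -0.0608]
corn FR d [0.5059 0.2251]
corn FL d [0.6162 0.2057]
tin s [0.5939 0.3119]
tin d [0.5879 0.3172]
cup s [0.7549 0.0162]
cup d [0.7483 0.0225]
tape s [0.7057 0.2021]
tape d [0.7021 0.2037]
```

>>> {"method": "move_arm", "body": {
  "moves": [
    [[0.2, -0.2, 0, 0, 0, 0, 1], [0.4, -0.4, 0, 0, 0, 0, 1], [0.6, -0.6, 0, 0, 0, 0, 1], [0.8, -0.8, 0, 0, 0, 0, 1], [0.94, -0.95, 0, 0, 0, 0, 1]]
  ]
}}

```text
time: 0.52
ee_pos: [0.2411, -0.3835, 0.2479]
eef_rot: [-0.001, 0.993, 0.121, 0.0]
ft_force: [-0.3, 0.4, -1.0]
gripper_width: 0.0856
```

>>> {"method": "move_arm", "body": {
  "moves": [
    [[0.2, -0.2, 0, 0, 0, 0, 1], [0.4, -0.4, 0, 0, 0, 0, 1], [0.6, -0.6, 0, 0, 0, 0, 1], [0.8, -0.8, 0, 0, 0, 0, 1], [0.94, -0.95, 0, 0, 0, 0, 1]]
  ]
}}

```text
time: 0.93
ee_pos: [0.3438, -0.2116, 0.2482]
eef_rot: [-0.0, 0.993, 0.121, 0.0]
ft_force: [0.0, 0.1, 0.1]
gripper_width: 0.0857
```

>>> {"method": "move_arm", "body": {
  "moves": [
    [[0.2, -0.2, 0, 0, 0, 0, 1], [0.4, -0.4, 0, 0, 0, 0, 1], [0.6, -0.6, 0, 0, 0, 0, 1], [0.8, -0.8, 0, 0, 0, 0, 1], [0.94, -0.95, 0, 0, 0, 0, 1]]
  ]
}}

```text
time: 1.35
ee_pos: [0.4469, -0.0393, 0.2481]
eef_rot: [-0.0, 0.993, 0.121, 0.0]
ft_force: [0.7, -0.3, 0.2]
gripper_width: 0.0852
```

```bash
python3 - <<'E'
from h import *
o=bot.get_obs(); c=vision.get_calibration('wrist')
T=c['world_to_cam']; print(np.array(-T[:3,:3].T@T[:3,3]),o['ee_pos'],o['eef_rot'],o['joints'])
im=snap('wrist','w1.png')
import pickle; pickle.dump(c,open('w1.pkl','wb'))
print(proj([[.576,.085,.143],[.548,.127,.199],[.548,.127,.143]],'wrist',c))
E
```

```text
[ 0.52607169 -0.0196041   0.37330651] [ 0.44691502 -0.03931112  0.24814863] [-1.52496082e-04  9.92623284e-01  1.21239299e-01  1.57557272e-04] [-1.13619621e-01  1.19707589e-01  1.83198876e+00  3.98622646e-04
  1.18966095e+00  1.21395187e+00]
[[144.96224524   5.89440293]
 [ 54.75660802  24.25729595]
 [ 93.82217517  34.14227   ]]
```

View pics/w1.png

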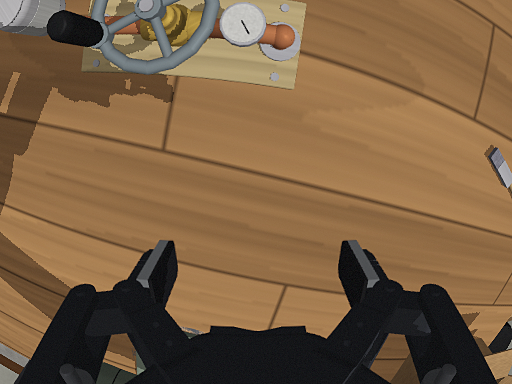

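>>> {"method": "move_arm", "body": {
  "moves": [
    [[0.1, -0.25, 0, 0, 0, 0, 1], [0.2, -0.5, 0, 0, 0, 0, 1], [0.3, -0.7, 0, 0, 0, 0, 1], [0.3, -0.8, 0, 0, 0, 0, 1], [0.3, -0.8, 0, 0, 0, 0, 1]]
  ]
}}

```text
time: 1.82
ee_pos: [0.4605, 0.0878, 0.2478]
eef_rot: [-0.0, 0.992, 0.123, -0.001]
ft_force: [-1.0, -0.2, -0.1]
gripper_width: 0.0853
```

```bash
python3 - <<'E'
from h import *
o=bot.get_obs(); c=vision.get_calibration('wrist')
print(o['ee_pos'])
im=snap('wrist','w2.png')
import pickle; pickle.dump(c,open('w2.pkl','wb'))
print(proj([[.576,.085,.143],[.548,.127,.199],[.548,.127,.143]],'wrist',c))
cv2.imwrite('pics/w2c.png',cv2.resize(im[20:290,60:420,::-1],None,fx=2.2,fy=2.2,interpolation=cv2.INTER_CUBIC))
E
```

```text
[0.46045865 0.08777597 0.2477705 ]
[[298.34303414  51.83921709]
 [228.43866068  67.82167874]
 [235.55197728  72.92250916]]
```

View pics/w2c.png

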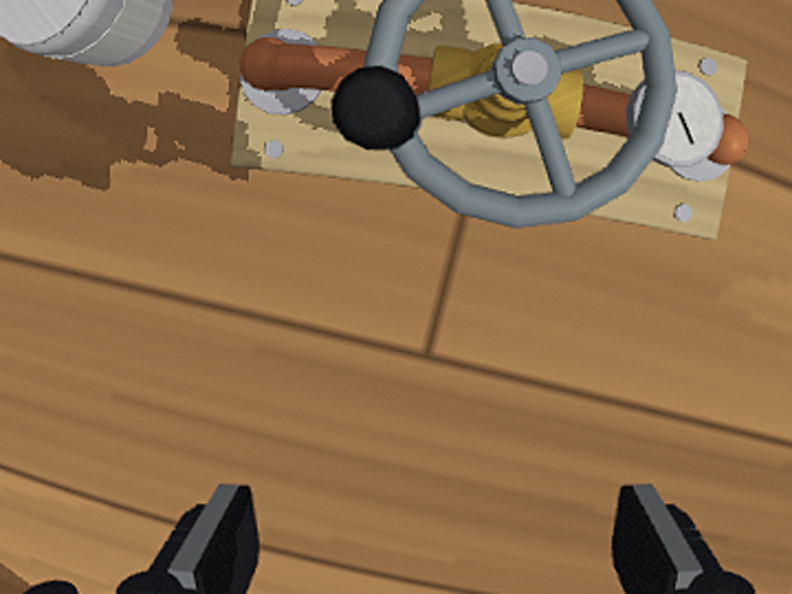

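```bash
python3 - <<'E'
from h import *
import pickle; c=pickle.load(open('w2.pkl','rb'))
W=lambda x,y:(x/2.2+60,y/2.2+20)
h=toz(W(530,68),'wrist',.143,c); t=toz(W(373,106),'wrist',.199,c)
a=toz(W(236,165),'wrist',.018,c);b=toz(W(716,238),'wrist',.018,c);d=toz(W(746,61),'wrist',.018,c);g=toz(W(681,119),'wrist',.096,c)
print(h,t,a,b,d,g)
v=t-h; print('r',np.hypot(*v[:2]),'ang',np.degrees(np.arctan2(v[1],v[0])))
e=a-b; print('len',np.hypot(*e[:2]),'yaw',np.degrees(np.arctan2(-e[0],e[1]))); e=d-b; print(np.hypot(*e[:2]),np.degrees(np.arctan2(e[1],e[0])))
e=h-g;print(np.hypot(*e[:2]),np.degrees(np.arctan2(-e[0],e[1])))
E
```

```text
[0.57727384 0.08329188 0.143     ] [0.54793373 0.12632727 0.199     ] [0.50956104 0.21291287 0.018     ] [ 0.5383918  -0.06030913  0.018     ] [ 0.64409965 -0.04895063  0.018     ] [0.58426628 0.00884876 0.096     ]
r 0.0520853822806145 ang 124.28487258113034
len 0.27473891478777385 yaw 6.023638054211054
0.1063163490986964 6.133003649544719
0.07477079898941931 5.366043309062074
```

>>> {"method": "move_arm", "body": {
  "moves": [
    [[0.2, -0.04, 0, 0, 0, 0, 1], [0.4, -0.08, 0, 0, 0, 0, 1], [0.6, -0.11, 0, 0, 0, 0, 1], [0.63, -0.11, 0, 0, 0, 0, 1], [0.63, -0.11, 0, 0, 0, 0, 1]]
  ]
}}

```text
time: 2.28
ee_pos: [0.55, 0.1229, 0.2474]
eef_rot: [0.0, 0.993, 0.12, -0.001]
ft_force: [-1.0, -0.3, -0.1]
gripper_width: 0.0852
```

```bash
python3 - <<'E'
from h import *
o=bot.get_obs(); c=vision.get_calibration('wrist')
print(o['ee_pos'],o['eef_rot'],o['joints'])
im=snap('wrist','w3.png')
q=o['eef_rot'];from scipy.spatial.transform import Rotation as R
r=R.from_quat(np.r_[q[1:],q[0]]);print(r.as_matrix().round(4))
print('tool shift/0.15',r.inv().apply(np.array([.548,.1263,.172])-o['ee_pos'])/.15)
E
```

```text
[0.54997417 0.12291795 0.24740366] [ 3.87746396e-04  9.92757381e-01  1.20134735e-01 -5.27019640e-04] [ 1.99844702e-01  3.02710641e-01  1.59168094e+00 -7.26895901e-04
  1.24831339e+00  1.53002053e+00]
[[ 9.711e-01  2.385e-01 -1.000e-03]
 [ 2.385e-01 -9.711e-01 -9.000e-04]
 [-1.100e-03  6.000e-04 -1.000e+00]]
tool shift/0.15 [-0.00683029 -0.02535885  0.50268296]
```

View pics/w3.png

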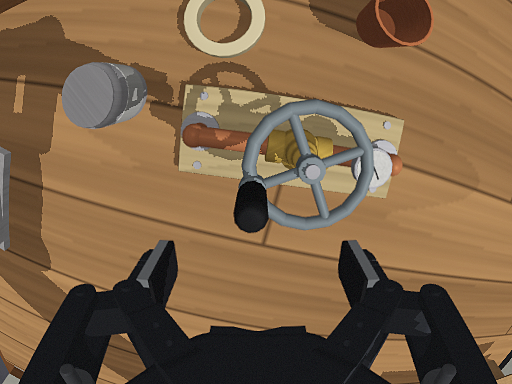

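>>> {"method": "move_arm", "body": {
  "moves": [
    [[-0.01, -0.03, 0.15, 0, 0, 0, 1], [-0.01, -0.03, 0.3, 0, 0, 0, 1], [-0.01, -0.03, 0.45, 0, 0, 0, 1], [-0.01, -0.03, 0.5, 0, 0, 0, 1], [-0.01, -0.03, 0.5, 0, 0, 0, 0.2]]
  ],
  "newtons": 40
}}

```text
time: 2.75
ee_pos: [0.544, 0.1267, 0.1717]
eef_rot: [0.0, 0.993, 0.12, -0.003]
ft_force: [-1.3, 0.1, 0.6]
gripper_width: 0.0755
```

>>> {"method": "move_arm", "body": {
  "moves": [
    [[0, 0, 0, 0, 0, 0, -0.3], [0, 0, 0, 0, 0, 0, -1], [0, 0, 0, 0, 0, 0, -1], [0, 0, 0, 0, 0, 0, -1], [0, 0, 0, 0, 0, 0, -1]]
  ],
  "newtons": 40
}}

```text
time: 3.17
ee_pos: [0.5472, 0.1273, 0.1748]
eef_rot: [0.001, 0.993, 0.121, 0.002]
ft_force: [0.1, -4.3, 4.7]
gripper_width: 0.023
```

```bash
cat >> h.py <<'E'
from scipy.spatial.transform import Rotation as R
H=np.array([.5772,.0833])
def st():
    o=bot.get_obs(); v=o['ee_pos'][:2]-H
    print('t',round(float(o['time']),2),'p',np.round(o['ee_pos'],4),'r',round(float(np.hypot(*v)),4),'ang',round(float(np.degrees(np.arctan2(v[1],v[0]))),2),'F',np.round(o['ft_force'],1),'T',np.round(o['ft_torque'],2),'w',round(float(o['gripper_width']),4),'j6',round(float(o['joints'][5]),3)); return o
E
python3 - <<'E'
from h import *
st(); snap('wrist','w4.png')
E
```

```text
t 3.17 p [0.5472 0.1273 0.1748] r 0.0532 ang 124.29 F [ 0.1 -4.3  4.7] T [-0.53 -0.1  -0.  ] w 0.023 j6 1.539
```

View pics/w4.png

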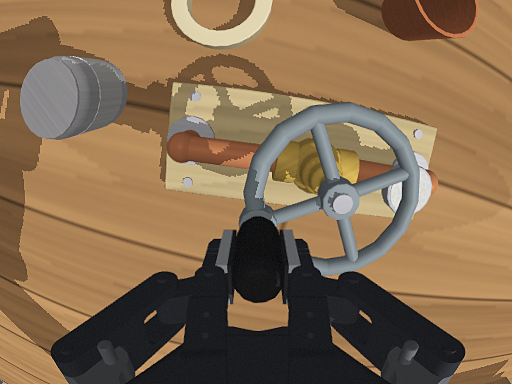

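```bash
cat >> h.py <<'E'
X=np.array([.9709,.2394]);Y=np.array([.2394,-.9709])
def rows(a0,a1,n,start=None,r=.0521,nd=2,calls=1):
    "degrees; prints rows per call; start=commanded xy"
    pos=lambda a:H+r*np.array([np.cos(np.radians(a)),np.sin(np.radians(a))])
    p=pos(a0) if start is None else np.array(start)
    k=(a1-a0)/(n*calls); a=a0
    for c in range(calls):
        out=[]
        for i in range(n):
            a+=k; d=pos(a)-p; s=[round(float(d@X)/.15,nd),round(float(d@Y)/.15,nd)]; out.append([*s,0,0,0,0,-1])
        p=p+.15*(s[0]*X+s[1]*Y)
        print('[['+str(out)+']] ->',round(a,1),p.round(5).tolist())
E
python3 -c "
from h import *
rows(124.3,124.3-240,5,calls=4)"
```

```text
[[[[0.07, -0.02, 0, 0, 0, 0, -1], [0.14, -0.02, 0, 0, 0, 0, -1], [0.21, -0.01, 0, 0, 0, 0, -1], [0.28, 0.02, 0, 0, 0, 0, -1], [0.34, 0.06, 0, 0, 0, 0, -1]]]] -> 64.3 [0.59951, 0.12981]
[[[[0.05, 0.05, 0, 0, 0, 0, -1], [0.09, 0.11, 0, 0, 0, 0, -1], [0.12, 0.18, 0, 0, 0, 0, -1], [0.13, 0.25, 0, 0, 0, 0, -1], [0.12, 0.32, 0, 0, 0, 0, -1]]]] -> 4.3 [0.62848, 0.08752]
[[[[-0.02, 0.07, 0, 0, 0, 0, -1], [-0.05, 0.14, 0, 0, 0, 0, -1], [-0.1, 0.19, 0, 0, 0, 0, -1], [-0.15, 0.24, 0, 0, 0, 0, -1], [-0.22, 0.27, 0, 0, 0, 0, -1]]]] -> -55.7 [0.60613, 0.0403]
[[[[-0.07, 0.02, 0, 0, 0, 0, -1], [-0.14, 0.02, 0, 0, 0, 0, -1], [-0.21, 0.01, 0, 0, 0, 0, -1], [-0.28, -0.02, 0, 0, 0, 0, -1], [-0.34, -0.06, 0, 0, 0, 0, -1]]]] -> -115.7 [0.55446, 0.03682]
```

>>> {"method": "move_arm", "body": {
  "moves": [
    [[0.07, -0.02, 0, 0, 0, 0, -1], [0.14, -0.02, 0, 0, 0, 0, -1], [0.21, -0.01, 0, 0, 0, 0, -1], [0.28, 0.02, 0, 0, 0, 0, -1], [0.34, 0.06, 0, 0, 0, 0, -1]]
  ]
}}

```text
time: 3.63
ee_pos: [0.5973, 0.1312, 0.1747]
eef_rot: [0.0, 0.993, 0.121, -0.001]
ft_force: [-6.6, -3.3, 9.8]
gripper_width: 0.0227
```

```bash
python3 -c "
from h import *
st()"
```

```text
t 3.63 p [0.5973 0.1312 0.1747] r 0.052 ang 67.26 F [-6.6 -3.3  9.8] T [-0.59  0.99 -0.03] w 0.0227 j6 1.526
```

>>> {"method": "move_arm", "body": {
  "moves": [
    [[0.05, 0.05, 0, 0, 0, 0, -1], [0.09, 0.11, 0, 0, 0, 0, -1], [0.12, 0.18, 0, 0, 0, 0, -1], [0.13, 0.25, 0, 0, 0, 0, -1], [0.12, 0.32, 0, 0, 0, 0, -1]]
  ]
}}

```text
time: 4.05
ee_pos: [0.6274, 0.0907, 0.1748]
eef_rot: [-0.002, 0.993, 0.12, 0.001]
ft_force: [-1.1, 3.9, 6.0]
gripper_width: 0.023
```

>>> {"method": "move_arm", "body": {
  "moves": [
    [[-0.02, 0.07, 0, 0, 0, 0, -1], [-0.05, 0.14, 0, 0, 0, 0, -1], [-0.1, 0.19, 0, 0, 0, 0, -1], [-0.15, 0.24, 0, 0, 0, 0, -1], [-0.22, 0.27, 0, 0, 0, 0, -1]]
  ]
}}

```text
time: 4.47
ee_pos: [0.6068, 0.0421, 0.1749]
eef_rot: [-0.0, 0.993, 0.121, 0.004]
ft_force: [5.2, 0.5, 5.1]
gripper_width: 0.0231
```

>>> {"method": "move_arm", "body": {
  "moves": [
    [[-0.07, 0.02, 0, 0, 0, 0, -1], [-0.14, 0.02, 0, 0, 0, 0, -1], [-0.21, 0.01, 0, 0, 0, 0, -1], [-0.28, -0.02, 0, 0, 0, 0, -1], [-0.34, -0.06, 0, 0, 0, 0, -1]]
  ]
}}

```text
time: 4.88
ee_pos: [0.5538, 0.0367, 0.1748]
eef_rot: [0.002, 0.993, 0.121, 0.002]
ft_force: [3.6, -4.1, 7.2]
gripper_width: 0.0233
```

```bash
python3 -c "
from h import *
st()
rows(-115.7,-160.7,5,start=[0.55446, 0.03682])
"
```

```text
t 4.88 p [0.5538 0.0367 0.1748] r 0.0522 ang -116.59 F [ 3.6 -4.1  7.2] T [-0.35 -0.48  0.01] w 0.0233 j6 1.378
[[[[-0.04, -0.03, 0, 0, 0, 0, -1], [-0.07, -0.08, 0, 0, 0, 0, -1], [-0.1, -0.13, 0, 0, 0, 0, -1], [-0.11, -0.18, 0, 0, 0, 0, -1], [-0.12, -0.23, 0, 0, 0, 0, -1]]]] -> -160.7 [0.52872, 0.06601]
```

>>> {"method": "move_arm", "body": {
  "moves": [
    [[-0.04, -0.03, 0, 0, 0, 0, -1], [-0.07, -0.08, 0, 0, 0, 0, -1], [-0.1, -0.13, 0, 0, 0, 0, -1], [-0.11, -0.18, 0, 0, 0, 0, -1], [-0.12, -0.23, 0, 0, 0, 0, -1]]
  ]
}}

```text
time: 5.3
ee_pos: [0.5268, 0.0663, 0.1748]
eef_rot: [0.002, 0.993, 0.121, 0.0]
ft_force: [-0.4, -3.9, 9.8]
gripper_width: 0.0228
```

```bash
python3 -c "
from h import *
st()
rows(-160.7,-170.7,5,start=[0.52872, 0.06601],nd=3)
"
```

```text
t 5.3 p [0.5268 0.0663 0.1748] r 0.0531 ang -161.38 F [-0.4 -3.9  9.8] T [-0.57 -0.11  0.01] w 0.0228 j6 1.436
[[[[-0.005, -0.014, 0, 0, 0, 0, -1], [-0.006, -0.026, 0, 0, 0, 0, -1], [-0.006, -0.038, 0, 0, 0, 0, -1], [-0.006, -0.05, 0, 0, 0, 0, -1], [-0.005, -0.062, 0, 0, 0, 0, -1]]]] -> -170.7 [0.52577, 0.07486]
```

>>> {"method": "move_arm", "body": {
  "moves": [
    [[-0.005, -0.014, 0, 0, 0, 0, -1], [-0.006, -0.026, 0, 0, 0, 0, -1], [-0.006, -0.038, 0, 0, 0, 0, -1], [-0.006, -0.05, 0, 0, 0, 0, -1], [-0.005, -0.062, 0, 0, 0, 0, -1]]
  ]
}}

```text
time: 5.72
ee_pos: [0.5245, 0.0755, 0.1748]
eef_rot: [0.001, 0.993, 0.121, 0.001]
ft_force: [-0.6, -3.6, 8.3]
gripper_width: 0.0228
```

```bash
python3 -c "
from h import *
st()
rows(-170.7,-175.7,5,start=[0.52577, 0.07486],nd=3,calls=2)
"
```

```text
t 5.72 p [0.5245 0.0755 0.1748] r 0.0533 ang -171.55 F [-0.6 -3.6  8.3] T [-0.47 -0.03  0.02] w 0.0228 j6 1.452
[[[[0.0, -0.003, 0, 0, 0, 0, -1], [0.001, -0.006, 0, 0, 0, 0, -1], [0.001, -0.009, 0, 0, 0, 0, -1], [0.001, -0.012, 0, 0, 0, 0, -1], [0.002, -0.015, 0, 0, 0, 0, -1]]]] -> -173.2 [0.52552, 0.07712]
[[[[0.0, -0.003, 0, 0, 0, 0, -1], [0.0, -0.006, 0, 0, 0, 0, -1], [0.001, -0.009, 0, 0, 0, 0, -1], [0.001, -0.012, 0, 0, 0, 0, -1], [0.002, -0.015, 0, 0, 0, 0, -1]]]] -> -175.7 [0.52528, 0.07937]
```

>>> {"method": "move_arm", "body": {
  "moves": [
    [[0, -0.003, 0, 0, 0, 0, -1], [0.001, -0.006, 0, 0, 0, 0, -1], [0.001, -0.009, 0, 0, 0, 0, -1], [0.001, -0.012, 0, 0, 0, 0, -1], [0.002, -0.015, 0, 0, 0, 0, -1]]
  ]
}}

```text
time: 6.13
ee_pos: [0.5242, 0.0777, 0.1747]
eef_rot: [0.001, 0.993, 0.121, 0.001]
ft_force: [-0.4, -3.2, 9.8]
gripper_width: 0.0229
```

>>> {"method": "move_arm", "body": {
  "moves": [
    [[0, -0.003, 0, 0, 0, 0, -1], [0, -0.006, 0, 0, 0, 0, -1], [0.001, -0.009, 0, 0, 0, 0, -1], [0.001, -0.012, 0, 0, 0, 0, -1], [0.002, -0.015, 0, 0, 0, 0, -1]]
  ]
}}

```text
time: 6.55
ee_pos: [0.524, 0.0787, 0.1748]
eef_rot: [0.003, 0.993, 0.121, 0.001]
ft_force: [-0.4, -9.1, 9.0]
gripper_width: 0.0233
```

```bash
python3 -c "
from h import *
st()
rows(-175.7,-185.7,5,start=[0.52528, 0.07937],nd=3,calls=2)
"
```

```text
t 6.55 p [0.524  0.0787 0.1748] r 0.0534 ang -175.01 F [-0.4 -9.1  9. ] T [-1.36 -0.1  -0.01] w 0.0233 j6 1.461
[[[[0.001, -0.006, 0, 0, 0, 0, -1], [0.002, -0.012, 0, 0, 0, 0, -1], [0.003, -0.018, 0, 0, 0, 0, -1], [0.005, -0.024, 0, 0, 0, 0, -1], [0.006, -0.03, 0, 0, 0, 0, -1]]]] -> -180.7 [0.52508, 0.08395]
[[[[0.002, -0.006, 0, 0, 0, 0, -1], [0.003, -0.012, 0, 0, 0, 0, -1], [0.005, -0.017, 0, 0, 0, 0, -1], [0.007, -0.023, 0, 0, 0, 0, -1], [0.009, -0.029, 0, 0, 0, 0, -1]]]] -> -185.7 [0.52535, 0.0885]
```

>>> {"method": "move_arm", "body": {
  "moves": [
    [[0.001, -0.006, 0, 0, 0, 0, -1], [0.002, -0.012, 0, 0, 0, 0, -1], [0.003, -0.018, 0, 0, 0, 0, -1], [0.004, -0.02, 0, 0, 0, 0, -1], [0.004, -0.02, 0, 0, 0, 0, -1]]
  ]
}}

```text
time: 6.97
ee_pos: [0.524, 0.079, 0.1748]
eef_rot: [0.005, 0.993, 0.122, 0.0]
ft_force: [1.0, -17.1, 10.3]
gripper_width: 0.0229
```

```bash
python3 -c "
from h import *
st()
c=vision.get_calibration('wrist')
import pickle; pickle.dump(c,open('w5.pkl','wb'))
snap('wrist','w5.png')
im=snap('scene','s5.png')
cv2.imwrite('pics/s5c.png',cv2.resize(im[100:270,170:330,::-1],None,fx=3.5,fy=3.5,interpolation=cv2.INTER_CUBIC))
"
```

```text
t 6.97 p [0.524  0.079  0.1748] r 0.0534 ang -175.38 F [  1.  -17.1  10.3] T [-2.59 -0.11 -0.07] w 0.0229 j6 1.467
```

View pics/w5.png

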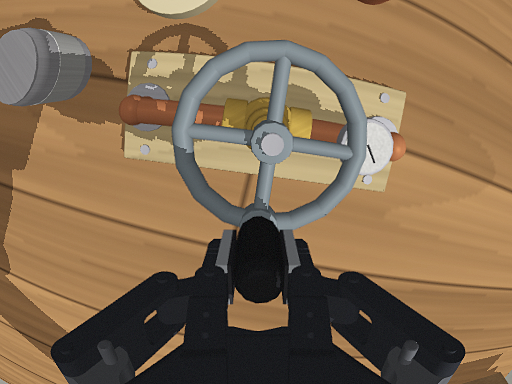

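View pics/s5c.png

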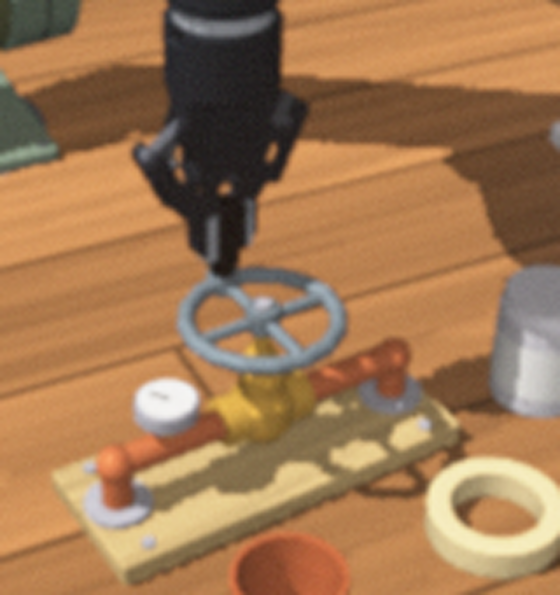

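```bash
python3 -c "
from h import *
P=np.array([(.5472,.1273),(.5973,.1312),(.6274,.0907),(.6068,.0421),(.5538,.0367),(.5268,.0663),(.5245,.0755),(.5242,.0777),(.524,.0787)])
s=least_squares(lambda x:np.hypot(*(P-x[:2]).T)-x[2],[.577,.083,.052]);print(s.x,s.fun.round(4))
v=P[-1]-s.x[:2];print(np.degrees(np.arctan2(v[1],v[0])))
"
```

```text
[0.57580796 0.08384626 0.05201873] [ 0. -0.  0. -0.  0.  0. -0. -0.  0.]
-174.3272245644352
```

```bash
cat >> h.py <<'E'
H=np.array([.5758,.08385])
E
python3 -c "
from h import *
rows(-174.5,-174.5+660,5,start=[.5247,.0830],r=.052,calls=11)
"
```

```text
[[[[-0.01, 0.1, 0, 0, 0, 0, -1], [-0.0, 0.17, 0, 0, 0, 0, -1], [0.03, 0.24, 0, 0, 0, 0, -1], [0.07, 0.3, 0, 0, 0, 0, -1], [0.12, 0.35, 0, 0, 0, 0, -1]]]] -> -114.5 [0.55474, 0.03634]
[[[[0.06, 0.04, 0, 0, 0, 0, -1], [0.13, 0.06, 0, 0, 0, 0, -1], [0.2, 0.07, 0, 0, 0, 0, -1], [0.27, 0.07, 0, 0, 0, 0, -1], [0.34, 0.05, 0, 0, 0, 0, -1]]]] -> -54.5 [0.60606, 0.04126]
[[[[0.06, -0.04, 0, 0, 0, 0, -1], [0.12, -0.08, 0, 0, 0, 0, -1], [0.16, -0.14, 0, 0, 0, 0, -1], [0.2, -0.2, 0, 0, 0, 0, -1], [0.22, -0.27, 0, 0, 0, 0, -1]]]] -> 5.5 [0.6284, 0.08849]
[[[[-0.0, -0.08, 0, 0, 0, 0, -1], [-0.01, -0.15, 0, 0, 0, 0, -1], [-0.04, -0.21, 0, 0, 0, 0, -1], [-0.08, -0.28, 0, 0, 0, 0, -1], [-0.13, -0.33, 0, 0, 0, 0, -1]]]] -> 65.5 [0.59762, 0.13188]
[[[[-0.06, -0.03, 0, 0, 0, 0, -1], [-0.13, -0.06, 0, 0, 0, 0, -1], [-0.2, -0.07, 0, 0, 0, 0, -1], [-0.28, -0.07, 0, 0, 0, 0, -1], [-0.35, -0.05, 0, 0, 0, 0, -1]]]] -> 125.5 [0.54485, 0.12659]
[[[[-0.06, 0.04, 0, 0, 0, 0, -1], [-0.12, 0.08, 0, 0, 0, 0, -1], [-0.16, 0.14, 0, 0, 0, 0, -1], [-0.19, 0.21, 0, 0, 0, 0, -1], [-0.21, 0.28, 0, 0, 0, 0, -1]]]] -> 185.5 
[... 252 characters left out ...]
, 0, 0, -1], [0.2, 0.07, 0, 0, 0, 0, -1], [0.27, 0.07, 0, 0, 0, 0, -1], [0.34, 0.05, 0, 0, 0, 0, -1]]]] -> 305.5 [0.60606, 0.04126]
[[[[0.06, -0.04, 0, 0, 0, 0, -1], [0.12, -0.08, 0, 0, 0, 0, -1], [0.16, -0.14, 0, 0, 0, 0, -1], [0.2, -0.2, 0, 0, 0, 0, -1], [0.22, -0.27, 0, 0, 0, 0, -1]]]] -> 365.5 [0.6284, 0.08849]
[[[[-0.0, -0.08, 0, 0, 0, 0, -1], [-0.01, -0.15, 0, 0, 0, 0, -1], [-0.04, -0.21, 0, 0, 0, 0, -1], [-0.08, -0.28, 0, 0, 0, 0, -1], [-0.13, -0.33, 0, 0, 0, 0, -1]]]] -> 425.5 [0.59762, 0.13188]
[[[[-0.06, -0.03, 0, 0, 0, 0, -1], [-0.13, -0.06, 0, 0, 0, 0, -1], [-0.2, -0.07, 0, 0, 0, 0, -1], [-0.28, -0.07, 0, 0, 0, 0, -1], [-0.35, -0.05, 0, 0, 0, 0, -1]]]] -> 485.5 [0.54485, 0.12659]
```

>>> {"method": "move_arm", "body": {
  "moves": [
    [[-0.01, 0.1, 0, 0, 0, 0, -1], [0, 0.17, 0, 0, 0, 0, -1], [0.03, 0.24, 0, 0, 0, 0, -1], [0.07, 0.3, 0, 0, 0, 0, -1], [0.12, 0.35, 0, 0, 0, 0, -1]]
  ]
}}

```text
time: 7.48
ee_pos: [0.5524, 0.0372, 0.1747]
eef_rot: [-0.001, 0.993, 0.12, -0.001]
ft_force: [-3.6, 2.4, 10.0]
gripper_width: 0.0227
```

>>> {"method": "move_arm", "body": {
  "moves": [
    [[0.06, 0.04, 0, 0, 0, 0, -1], [0.13, 0.06, 0, 0, 0, 0, -1], [0.2, 0.07, 0, 0, 0, 0, -1], [0.27, 0.07, 0, 0, 0, 0, -1], [0.34, 0.05, 0, 0, 0, 0, -1]]
  ]
}}

```text
time: 7.9
ee_pos: [0.6046, 0.0404, 0.1748]
eef_rot: [0.001, 0.993, 0.12, -0.0]
ft_force: [-1.2, -3.0, 9.2]
gripper_width: 0.0232
```

>>> {"method": "move_arm", "body": {
  "moves": [
    [[0.06, -0.04, 0, 0, 0, 0, -1], [0.12, -0.08, 0, 0, 0, 0, -1], [0.16, -0.14, 0, 0, 0, 0, -1], [0.2, -0.2, 0, 0, 0, 0, -1], [0.22, -0.27, 0, 0, 0, 0, -1]]
  ]
}}

```text
time: 8.32
ee_pos: [0.6277, 0.0882, 0.1748]
eef_rot: [0.002, 0.993, 0.121, 0.0]
ft_force: [-1.8, -4.8, 10.0]
gripper_width: 0.0231
```

```bash
python3 -c "
from h import *
st()"
```

```text
t 8.32 p [0.6277 0.0882 0.1748] r 0.0521 ang 4.74 F [-1.8 -4.8 10. ] T [-0.58  0.38  0.05] w 0.0231 j6 1.453
```

Tracking well.

>>> {"method": "move_arm", "body": {
  "moves": [
    [[0, -0.08, 0, 0, 0, 0, -1], [-0.01, -0.15, 0, 0, 0, 0, -1], [-0.04, -0.21, 0, 0, 0, 0, -1], [-0.08, -0.28, 0, 0, 0, 0, -1], [-0.13, -0.33, 0, 0, 0, 0, -1]]
  ]
}}

```text
time: 8.73
ee_pos: [0.597, 0.1314, 0.1748]
eef_rot: [0.002, 0.993, 0.121, 0.001]
ft_force: [1.3, -8.1, 8.0]
gripper_width: 0.0228
```

>>> {"method": "move_arm", "body": {
  "moves": [
    [[-0.06, -0.03, 0, 0, 0, 0, -1], [-0.13, -0.06, 0, 0, 0, 0, -1], [-0.2, -0.07, 0, 0, 0, 0, -1], [-0.28, -0.07, 0, 0, 0, 0, -1], [-0.35, -0.05, 0, 0, 0, 0, -1]]
  ]
}}

```text
time: 9.15
ee_pos: [0.5459, 0.1266, 0.1748]
eef_rot: [0.001, 0.993, 0.121, 0.004]
ft_force: [9.4, -5.0, 4.1]
gripper_width: 0.023
```

>>> {"method": "move_arm", "body": {
  "moves": [
    [[-0.06, 0.04, 0, 0, 0, 0, -1], [-0.12, 0.08, 0, 0, 0, 0, -1], [-0.16, 0.14, 0, 0, 0, 0, -1], [-0.19, 0.21, 0, 0, 0, 0, -1], [-0.21, 0.28, 0, 0, 0, 0, -1]]
  ]
}}

```text
time: 9.57
ee_pos: [0.5238, 0.0801, 0.1748]
eef_rot: [-0.001, 0.993, 0.12, 0.002]
ft_force: [3.5, 5.8, 5.4]
gripper_width: 0.0228
```

>>> {"method": "move_arm", "body": {
  "moves": [
    [[0, 0.07, 0, 0, 0, 0, -1], [0.01, 0.14, 0, 0, 0, 0, -1], [0.04, 0.21, 0, 0, 0, 0, -1], [0.08, 0.27, 0, 0, 0, 0, -1], [0.13, 0.32, 0, 0, 0, 0, -1]]
  ]
}}

```text
time: 9.98
ee_pos: [0.5524, 0.0372, 0.1748]
eef_rot: [-0.001, 0.993, 0.12, -0.001]
ft_force: [-3.6, 1.5, 10.6]
gripper_width: 0.0227
```

>>> {"method": "move_arm", "body": {
  "moves": [
    [[0.06, 0.04, 0, 0, 0, 0, -1], [0.13, 0.06, 0, 0, 0, 0, -1], [0.2, 0.07, 0, 0, 0, 0, -1], [0.27, 0.07, 0, 0, 0, 0, -1], [0.34, 0.05, 0, 0, 0, 0, -1]]
  ]
}}

```text
time: 10.4
ee_pos: [0.6045, 0.0404, 0.1748]
eef_rot: [0.001, 0.993, 0.12, -0.0]
ft_force: [-1.9, -4.5, 8.8]
gripper_width: 0.0232
```

```bash
python3 -c "
from h import *
st()"
```

```text
t 10.4 p [0.6045 0.0404 0.1748] r 0.0521 ang -56.5 F [-1.9 -4.5  8.8] T [-0.49  0.45  0.01] w 0.0232 j6 1.38
```

>>> {"method": "move_arm", "body": {
  "moves": [
    [[0.06, -0.04, 0, 0, 0, 0, -1], [0.12, -0.08, 0, 0, 0, 0, -1], [0.16, -0.14, 0, 0, 0, 0, -1], [0.2, -0.2, 0, 0, 0, 0, -1], [0.22, -0.27, 0, 0, 0, 0, -1]]
  ]
}}

```text
time: 10.82
ee_pos: [0.6277, 0.0881, 0.1748]
eef_rot: [0.002, 0.993, 0.12, 0.0]
ft_force: [-2.0, -4.2, 10.8]
gripper_width: 0.0229
```

>>> {"method": "move_arm", "body": {
  "moves": [
    [[0, -0.08, 0, 0, 0, 0, -1], [-0.01, -0.15, 0, 0, 0, 0, -1], [-0.04, -0.21, 0, 0, 0, 0, -1], [-0.08, -0.28, 0, 0, 0, 0, -1], [-0.13, -0.33, 0, 0, 0, 0, -1]]
  ]
}}

```text
time: 11.23
ee_pos: [0.597, 0.1315, 0.1748]
eef_rot: [0.002, 0.993, 0.121, 0.001]
ft_force: [1.0, -8.1, 8.4]
gripper_width: 0.0229
```

>>> {"method": "move_arm", "body": {
  "moves": [
    [[-0.06, -0.03, 0, 0, 0, 0, -1], [-0.13, -0.06, 0, 0, 0, 0, -1], [-0.2, -0.07, 0, 0, 0, 0, -1], [-0.28, -0.07, 0, 0, 0, 0, -1], [-0.35, -0.05, 0, 0, 0, 0, -1]]
  ]
}}

```text
time: 11.65
ee_pos: [0.5459, 0.1266, 0.1748]
eef_rot: [0.001, 0.993, 0.121, 0.004]
ft_force: [8.0, -4.2, 3.3]
gripper_width: 0.0233
```

```bash
python3 -c "
from h import *
st()
rows(125.5,170.5,5,start=[0.54485, 0.12659],r=.052,nd=3)
rows(170.5,182.5,5,r=.052,nd=3)"
```

```text
t 11.65 p [0.5459 0.1266 0.1748] r 0.0522 ang 125.02 F [ 8.  -4.2  3.3] T [-0.7  -1.26 -0.03] w 0.0233 j6 1.539
[[[[-0.045, 0.028, 0, 0, 0, 0, -1], [-0.089, 0.059, 0, 0, 0, 0, -1], [-0.128, 0.097, 0, 0, 0, 0, -1], [-0.161, 0.141, 0, 0, 0, 0, -1], [-0.186, 0.189, 0, 0, 0, 0, -1]]]] -> 170.5 [0.52455, 0.09239]
[[[[-0.005, 0.013, 0, 0, 0, 0, -1], [-0.01, 0.027, 0, 0, 0, 0, -1], [-0.015, 0.041, 0, 0, 0, 0, -1], [-0.018, 0.055, 0, 0, 0, 0, -1], [-0.022, 0.069, 0, 0, 0, 0, -1]]]] -> 182.5 [0.52379, 0.08159]
```

>>> {"method": "move_arm", "body": {
  "moves": [
    [[-0.045, 0.028, 0, 0, 0, 0, -1], [-0.089, 0.059, 0, 0, 0, 0, -1], [-0.128, 0.097, 0, 0, 0, 0, -1], [-0.161, 0.141, 0, 0, 0, 0, -1], [-0.186, 0.189, 0, 0, 0, 0, -1]]
  ]
}}

```text
time: 12.07
ee_pos: [0.5247, 0.094, 0.1748]
eef_rot: [-0.001, 0.993, 0.121, 0.003]
ft_force: [4.6, 3.2, 6.0]
gripper_width: 0.0235
```

>>> {"method": "move_arm", "body": {
  "moves": [
    [[-0.005, 0.013, 0, 0, 0, 0, -1], [-0.01, 0.027, 0, 0, 0, 0, -1], [-0.015, 0.041, 0, 0, 0, 0, -1], [-0.018, 0.055, 0, 0, 0, 0, -1], [-0.022, 0.069, 0, 0, 0, 0, -1]]
  ]
}}

```text
time: 12.48
ee_pos: [0.5237, 0.0835, 0.1748]
eef_rot: [-0.001, 0.993, 0.12, 0.002]
ft_force: [2.1, 4.1, 6.8]
gripper_width: 0.0226
```

>>> {"method": "move_arm", "body": {
  "moves": [
    [[0, 0, 0, 0, 0, 0, -1], [0, 0, 0, 0, 0, 0, -1], [0, 0, 0, 0, 0, 0, -1]]
  ]
}}

```text
time: 12.73
ee_pos: [0.5237, 0.0831, 0.1748]
eef_rot: [-0.0, 0.993, 0.12, 0.002]
ft_force: [2.8, 2.1, 8.0]
gripper_width: 0.0233
```

```bash
python3 -c "
from h import *
st()
rows(182.5,185.5,3,r=.052,nd=3)"
```

```text
t 12.73 p [0.5237 0.0831 0.1748] r 0.0521 ang -179.21 F [2.8 2.1 8. ] T [ 0.36 -0.29  0.01] w 0.0233 j6 1.464
[[[[-0.001, 0.006, 0, 0, 0, 0, -1], [-0.002, 0.012, 0, 0, 0, 0, -1], [-0.003, 0.018, 0, 0, 0, 0, -1]]]] -> 185.5 [0.52406, 0.07885]
```

>>> {"method": "move_arm", "body": {
  "moves": [
    [[-0.001, 0.01, 0, 0, 0, 0, -1], [-0.003, 0.02, 0, 0, 0, 0, -1], [-0.005, 0.029, 0, 0, 0, 0, -1], [-0.005, 0.029, 0, 0, 0, 0, -1], [-0.005, 0.029, 0, 0, 0, 0, -1]]
  ]
}}

```text
time: 13.15
ee_pos: [0.5239, 0.0789, 0.1748]
eef_rot: [-0.001, 0.993, 0.12, 0.002]
ft_force: [1.7, 3.3, 6.9]
gripper_width: 0.0229
```

>>> {"method": "move_arm", "body": {
  "moves": [
    [[0, 0, 0, 0, 0, 0, -1], [0, 0, 0, 0, 0, 0, -1], [0, 0, 0, 0, 0, 0, -1], [0, 0, 0, 0, 0, 0, -1], [0, 0, 0, 0, 0, 0, -1]]
  ]
}}

```text
time: 13.57
ee_pos: [0.5239, 0.0789, 0.1748]
eef_rot: [-0.001, 0.993, 0.12, 0.002]
ft_force: [0.8, 2.3, 7.9]
gripper_width: 0.0229
```

```bash
python3 -c "
from h import *
o=st();print(o['joint_vel'].round(4),o['eef_rot'])"
```

```text
t 13.57 p [0.5239 0.0789 0.1748] r 0.0521 ang -174.6 F [0.8 2.3 7.9] T [ 0.45 -0.19 -0.03] w 0.0229 j6 1.456
[-0.0009 -0.0015  0.0027  0.0007 -0.0006  0.0008] [-6.91441887e-04  9.92718304e-01  1.20441562e-01  1.92883834e-03]
```

```bash
python3 -c "
from h import *
w=snap('wrist','w6.png'); s=snap('scene','s6.png')
a=cv2.imread('pics/w5.png');b=cv2.imread('pics/w6.png')
cv2.imwrite('pics/w56.png',np.hstack([a[30:310,110:430],b[30:310,110:430]]))
s5=cv2.imread('pics/s5.png').astype(int);s0=cv2.imread('pics/s0.png').astype(int);s6=cv2.imread('pics/s6.png')
cv2.imwrite('pics/s6c.png',cv2.resize(s6[100:310,170:360],None,fx=2.8,fy=2.8,interpolation=cv2.INTER_CUBIC))
d=np.abs(s6.astype(int)-s5).max(2);print('s5-s6',[ (n,int((d[y0:y1,x0:x1]>25).sum())) for n,x0,y0,x1,y1 in [('tin',308,172,345,220),('tape',290,228,335,268),('cup',232,248,272,302),('wheel',218,172,275,208)]])
d=np.abs(s6.astype(int)-s0).max(2);print('s0-s6',[ (n,int((d[y0:y1,x0:x1]>25).sum())) for n,x0,y0,x1,y1 in [('tin',308,172,345,220),('tape',290,228,335,268),('cup',232,248,272,302)]])
st()"
```

```text
s5-s6 [('tin', 44), ('tape', 0), ('cup', 0), ('wheel', 2)]
s0-s6 [('tin', 987), ('tape', 22), ('cup', 0)]
t 13.67 p [0.5239 0.0789 0.1748] r 0.0521 ang -174.58 F [2.  2.8 7.4] T [ 0.5  -0.24  0.04] w 0.0228 j6 1.456
```

View pics/w56.png

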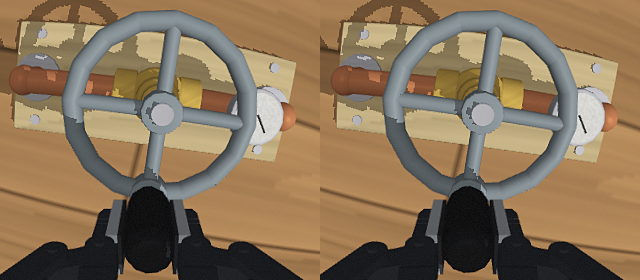

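View pics/s6c.png

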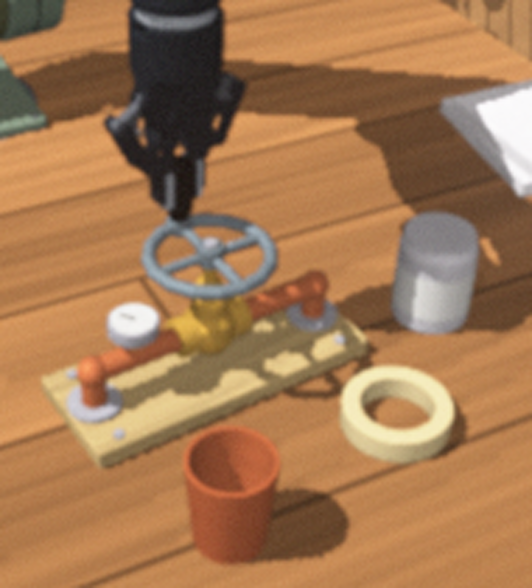

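```bash
python3 -c "
from h import *
print(ticket.close_job())
st()"
```

```text
the job is handed in; nothing more can be done
None
the job is handed in; nothing more can be done
```

The valve is closed to its stop and backed off two full turns. The gripper is still holding the handle with 40 N at that setting. I handed the job in at about 13.7 s.

- **Closing:** I gripped the handle at about 0.83 turns open and led it clockwise. It stopped on the stand's -x side, where further pressing raised the force to about 17 N with only 0.3 mm of movement.
- **Backing off:** I then led it anticlockwise through 720°, counted call by call. The tool ended at -174.6° about the wheel's axis; at the stop it read between -174.3° and -174.7°. It was at rest, with about 3 N sideways and 7 N upward on the wrist. The upward push had been there since the grip closed.
- **Picture checks:** The wrist and scene pictures show the wheel in the same position as at the stop.
- **Bystanders:** The cup and tape look unchanged from the start. The tin region differed from the start picture (987 pixels). The tin stands in the same place and I put the difference down to the arm's shadow, but I only judged that by eye.

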